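# Draw a finished relay board from its test jig and hold it solder side up

### The job

Two test jigs on the bench each hold a small relay board: the jig with the green lamp has finished, the one with the red lamp is still running, so leave that board where it is. Draw the finished board straight out along its leaning slot without forcing it against the guides, gripping it gently with no more than 40 N, then raise it more than 20 cm above the bench and turn it so that its bare solder side looks upward, leaned over about 45 degrees from upright or flatter, for a look at the joints. Finish while still holding it there, motionless; do not knock the flux bottle, the screw dish or the screwdriver about.

Things in the scene. Friction and masses are not known exactly. Their poses are not given: they have to be found in the camera images.
- jig_green: Test jig with a lit green lamp (15 mm, front left corner); holds the finished board. Grey metal plate 104x124x12 mm, fixed; black guides 54 mm wide overall clasp the board's long edges up to 30 mm above its foot, bare above. Origin on the bench under the slot; x away from the operator, y across the board, z up. Slot and board lean back 15 degrees: the slot runs up along (0.259, 0, 0.966) here.
- jig_red: The same jig with a lit red lamp; it holds the running board. The two jigs can stand either way round. Plate 104x124x12 mm, 87 mm high to the top of its board. Origin on the bench under the slot, axes as for the green one.
- finished_board: Board to draw, in the green-lamp jig: green relay board 40x62 mm, 4 mm thick, about 35 g, parts to 13 mm high on one face, 4 mm in from the edges. Origin: middle of the bare solder face; x across the width, y along the length (up the slope in the jig), z out of the component face, toward the operator in the jig. Grip across the long edges. Sprung contacts: 2 to 5 N to draw; free after 30 mm.
- running_board: Identical relay board in the red-lamp jig, to be left there; origin and axes as for the finished board.
- finished_board_top (a point): Middle of the upper 40 mm edge of the finished board, half way through its 4 mm thickness. In the jig it stands about 87 mm above the bench.
- finished_board_center (a point): Middle of the finished board, half way through its 4 mm thickness; 31 mm from its upper edge.
- jig_green_seat (a point): Foot of the slot of the green-lamp jig, 26 mm above the bench: where the middle of the lower edge of the seated board's solder face stands.
- flux_bottle: Small cream flux bottle with a black cap and a thin needle, 36 mm across, 98 mm tall, standing; origin under its middle.
- screw_dish: Round steel dish of screws, 84 mm across, 16 mm high; origin under its middle.
- screwdriver: Screwdriver with a red handle, 165 mm long, 15 mm thick, lying at the front of the bench; origin under its middle, y along it.
Mind the look-alikes: they are no part of the job. Leave any brown or purple look-alike of the finished_board alone.

How it is judged:
By the outcome, as a careful person would: the job done as asked, in the order asked, and still so for the second after the job is handed in, while the arm keeps its last pose, push and grip.
It also fails if it takes over 35 s, if anything falls off the work surface, if the arm or the gripper's body presses on something with over 40 N, if the wrist force passes 120 N, or if a joint passes its speed limit or range.

### The arm

A 6-joint arm with a two-finger parallel gripper is mounted at the origin on a cart in front of the work surface, level with it; the furniture and walls round the work are solid. World frame = base frame: x ahead of the robot, y to its left, z up, the work surface at z = 0. Lengths are in m, angles in rad, forces in N, time in s.
With the tool pointing down it reaches from about 0.25 to 0.725 m from the base axis. Payload 4 kg.
Tool frame: the origin (TCP) lies on the centre line of the jaws, within the pads' length; the fingertips stand ahead of it and the grasp point (between the pads) lies 3 mm ahead of it (bot.tcp_to_tips is the z of the fingertips in the tool frame, in m); z points along the fingers, y is the line along which they close (so a half turn about z gives the same grasp; the last joint's range is limited). The gripper opens to 85 mm and grips with 20 to 120 N. Pads are 22 mm wide; open, the fingers measure 114 mm over their backs; the gripper's body (76 mm by 85 mm) begins 54 mm behind the grasp point. The pads swing forward as they close: fully open they stand 13 mm farther back than shut.
Start: joints at [-1.189, 0.241, 0.005, 1.335, 0, 1.571], TCP at [0.186, -0.464, 0.227] pointing down, gripper open.
Joint ranges: [-2.72, 2.72], [-1.05, 1.87], [-1.09, 1.28], [-1.99, 2.15], [-1.42, 1.44], [-3.14, 3.14]. Speed limits (rad/s): [2.79, 2.79, 3.14, 3.14, 3.14, 3.14].

### API

Orientations are given as a unit quaternion [x, y, z, w].
In Python, from workcell import telemetry, camera, camera_params, ticket, boxes_of, cut_out, spot_point, bot gives the robot as it stands.
- The arm moves only by the shell command python3 -m creep 'ROWS'. ROWS is text: rows parted by semicolons, each of 5 numbers parted by spaces: the opening, from 0 (shut) to 1 (fully open), then the shift along the tool's x, y, z in units of 150 mm (1.0 is 150 mm), then the turn about the tool's z in units of 180 degrees (1.0 is 180 degrees). In form: claw x y z turn; .... A call has 1 to 12 rows; each row is the pose to reach, as a shift and turn from the pose commanded when the call began, along the tool's axes at that moment, turning the shorter way round; what a row does not reach only later rows make up. A row lasts 1/8 s, in which the tool goes at most 62.5 mm and 10.7 degrees, less where a joint would pass 70% of its speed; a pose out of reach is approached as far as the arm can. A call with a number of a shift or a turn outside -1 to 1 is refused whole. A call with a gripper value outside its range is refused whole. The fingers move at their own pace and stop on an object; the grip force is fixed at half the most. Time passes only in rows, so rows that repeat a pose let the fingers close. It gives the time, the measured TCP pose, the force, the opening and the grip force at its end, in the units of the state.
- telemetry.get_obs(): the state, without advancing time (a new reading comes with each control period).
- camera(name): name is "scene" or "top" or "wrist"; returns the picture (480x640x3 uint8, red, green, blue); there is no depth.
- camera_params(name): a dict with "camera_matrix" (3x3 intrinsics, pixels), "eye" and "attitude" of the camera in the world. Camera axes: x right, y down, z forward; pixel columns grow to the right and rows downward; lengths in m; the calibration is good to about 2 mm. The wrist camera is an equidistant fisheye: a pixel r from the principal point sees the ray r / f radians off the axis. A picture is of the moment at which its call begins: read the wrist's pose just before it. camera_params takes no time and is no camera call; for the wrist camera it gives the pose at the moment of the call.
- ticket.job_done(): hands the job in; it is judged then, once.
Trained networks look in the newest picture that a camera, given by its name, has taken for a name from the list of things; names that differ only in an ending like _2 or _b are one class to them, and where a whole thing is asked for, a point or a joint stands for the part that bears it (a point fixed in the world has none). Each returns a list of dicts, best first, with "conf" (0 to 1); they miss things now and then, are a little off and sometimes report something else, mostly with a low value. They report only what shows in the picture. A call takes as long as a camera call. They do not tell look-alikes from the thing itself.
- boxes_of(thing, camera): "at" ([x, y, z] in m, in world coordinates, good to about 4 mm: the middle of the surface that is visible of it).
- cut_out(thing, camera): "pixels" (480x640 bool, what is visible of it).
- spot_point(thing, camera): "at" ([x, y, z] in m, in world coordinates, good to about 4 mm: a listed point, or the origin of a listed thing).
The state is a dict: "clock": time; "joint_pos": joint angles; "joint_vel": joint speeds; "tau": joint torques, N m; "eef_pos": TCP position; "tool_rot": TCP orientation; "ft_force": force on the tool from outside, world axes, zero at the start; "ft_torque": the same for the moment, N m; "grip_width": finger opening in m; "grasp_force": force on a finger pad.
Only numpy, scipy, OpenCV 4.12 (cv2) and the standard library are available. Lean on these libraries where they do the work, as an engineer would, in place of code of your own. Each camera call takes 0.05 s, during which the arm holds its last target. There are 200 camera calls.

## Working session

There is one attempt and no reset: what is moved stays moved. The work goes in short steps, Python scripts to look and compute and a shell command to move; the robot and the scene stay as the last step left them, time stands still between calls to the robot, and variables do not carry over. Pictures are saved under pics/ and viewed, at most 10 in all, crops included, and the job is handed in when it is done.

```bash
ls; mkdir -p pics; python3 - <<'E'
from workcell import telemetry,camera,camera_params,bot,boxes_of,spot_point
import cv2
print(telemetry.get_obs())
print({k:getattr(bot,k) for k in dir(bot) if not k.startswith('_')})
a=camera("scene");b=camera("top")
cv2.imwrite('pics/s.png',a[:,:,::-1]);cv2.imwrite('pics/t.png',b[:,:,::-1])
for c in("scene","top"):
  print(c,camera_params(c))
  for t in("jig_green","jig_red","finished_board","running_board","flux_bottle","screw_dish","screwdriver","finished_board_top","finished_board_center","jig_green_seat"):
    print(t,[(d['at'],d['conf']) for d in spot_point(t,c)][:3])
E
python3 -m creep --help | head -40
```

```text
pics
{'clock': 0.0, 'joint_pos': array([-1.18901623e+00,  2.41442423e-01,  3.75000000e-03,  1.33521726e+00,
        5.64256545e-06,  1.57082300e+00]), 'joint_vel': array([-7.96416900e-04,  1.07979534e-03, -1.87019270e-04, -2.12486372e-04,
        1.48447712e-05,  1.77005788e-04]), 'tau': array([-2.11359463e-05, -3.72314501e+01,  2.52409297e+01,  1.68991339e-02,
        3.41892360e-05,  4.75071928e-06]), 'eef_pos': array([ 0.18605068, -0.46340941,  0.22560811]), 'tool_rot': array([ 9.81837735e-01,  1.89719651e-01, -1.97730132e-04, -1.03801583e-03]), 'ft_force': array([ 0.0772587 ,  0.52123961, -0.06590633]), 'ft_torque': array([-0.01981761,  0.0274673 , -0.00285274]), 'grasp_force': 0.0, 'grip_width': 0.08571274069459295}
{'Unreachable': <class 'workcell.Unreachable'>, 'tcp_to_tips': 0.022}
scene {'camera_matrix': array([[484.402574  ,   0.        , 308.42959065],
       [  0.        , 484.402574  , 233.54237513],
       [  0.        ,   0.        ,   1.        ]]), 'eye': array([0.1749798 , 0.45797397, 0.66213312]), 'attitude': array([-0.23870444,  0.86957799, -0.41705245,  0.1136730
[... 1161 characters left out ...]
.1936, 0.0534], 0.85), ([0.4241, -0.1544, 0.0105], 0.65)]
running_board [([0.526, 0.0725, 0.0559], 0.74)]
flux_bottle [([0.7048, -0.1075, -0.0015], 0.58)]
screw_dish [([0.6519, -0.416, -0.002], 0.81), ([0.7039, -0.1088, -0.0008], 0.66)]
screwdriver [([0.5556, -0.1931, 0.0017], 0.61), ([0.3745, -0.0771, 0.0005], 0.56), ([0.5624, -0.1975, 0.0282], 0.55)]
finished_board_top [([0.5761, -0.1988, 0.0867], 0.74), ([0.3838, -0.2532, 0.0135], 0.67), ([0.4508, -0.172, 0.0106], 0.63)]
finished_board_center [([0.4173, -0.2735, 0.008], 0.79), ([0.4266, -0.1494, 0.0103], 0.78), ([0.5741, -0.1954, 0.0552], 0.59)]
jig_green_seat [([0.5783, -0.1991, 0.0894], 0.42)]invalid input at $: expected rows of numbers
```

View pics/s.png

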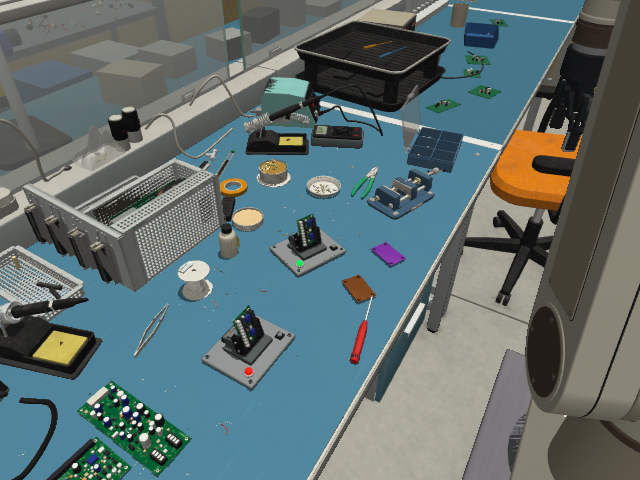

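View pics/t.png

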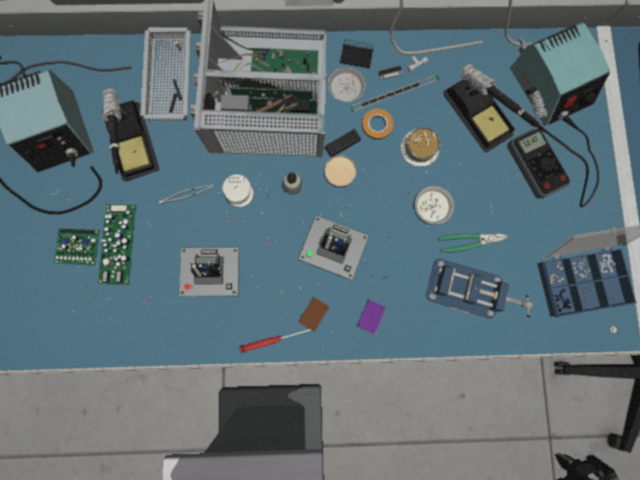

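The scene view shows the green-lamp jig at about (307,250), the red-lamp jig at (248,345), brown and purple look-alike boards at (358,289) and (388,254), and the bottle behind the green jig at (229,240). In the top view the green jig is at (334,246), yawed about -20°, and the red jig is at (209,272).

The moves can't tilt the tool directly, so I'll go toward the green jig while rising. That also shows how the arm behaves near its reach limit.

```bash
python3 -m creep '1 0.6 -0.3 -1 0;1 1 -0.3 -1 0;1 1 -0.3 -1 0;1 1 -0.3 -1 0;1 1 -0.3 -1 0'; python3 -m creep '1 1 -0.4 -1 0;1 1 -0.4 -1 0;1 1 -0.4 -1 0;1 1 -0.4 -1 0;1 1 -0.4 -1 0;1 1 -0.4 -1 0'; python3 -c "
from workcell import telemetry as t;o=t.get_obs();print(o['joint_pos'],o['eef_pos'],o['tool_rot'])"
python3 - <<'E'
import cv2,numpy as np
from workcell import camera,camera_params,cut_out
from scipy.spatial.transform import Rotation as R
camera('top');p=camera_params('top');K=p['camera_matrix'];Rm=R.from_quat(p['attitude']).as_matrix()
for n in('jig_green','finished_board'):
  for d in cut_out(n,'top')[:3]:
    m=d['pixels'].astype(np.uint8);c=max(cv2.findContours(m,0,2)[0],key=cv2.contourArea)
    b=cv2.boxPoints(cv2.minAreaRect(c));z=.012
    w=np.c_[b,np.ones(4)]@np.linalg.inv(K).T@Rm.T
    w=p['eye']+w*((z-p['eye'][2])/w[:,2])[:,None]
    e=np.diff(np.r_[w,w[:1]],axis=0)[:,:2]
    print(n,d['conf'],w.mean(0).round(4),np.linalg.norm(e,axis=1).round(4),np.degrees(np.arctan2(e[:,1],e[:,0])).round(1))
E
```

```text
clock: 1.72
eef_pos: [0.3105, -0.366, 0.3783]
tool_rot: [0.982, 0.191, 0.001, 0.002]
ft_force: [0.0, -0.3, -0.3]
grip_width: 0.0854
grasp_force: 0.0
clock: 2.48
eef_pos: [0.4224, -0.2541, 0.517]
tool_rot: [0.982, 0.189, 0.002, 0.002]
ft_force: [0.8, 0.1, 0.3]
grip_width: 0.085
grasp_force: 0.0
[-5.41222332e-01  3.48294601e-01  9.31670399e-01  2.14851119e+00
 -6.23108162e-04  2.21965390e+00] [ 0.42238948 -0.25411924  0.5169644 ] [0.98193271 0.18920902 0.00189807 0.00212272]
jig_green 0.74 [ 0.5627 -0.1975  0.012 ] [0.106  0.1258 0.1054 0.1236] [ -22.3 -113.   156.5   67.3]
finished_board 0.76 [ 0.5699 -0.2019  0.012 ] [0.0336 0.0419 0.0335 0.0417] [ -21.3 -111.5  158.3   68.6]
finished_board 0.64 [ 0.4238 -0.1524  0.012 ] [0.0642 0.0428 0.064  0.0424] [ -34.8 -124.4  144.8   55.9]
finished_board 0.61 [ 0.4149 -0.2714  0.012 ] [0.0618 0.0406 0.0617 0.0402] [ -26.8 -115.6  152.8   64.6]
```

```bash
python3 -m creep '1 1 0 -1 -0.75;1 1 0 -1 -0.75;1 1 0 -1 -0.75;1 1 0 -1 -0.75;1 1 0 -1 -0.75;1 1 0 -1 -0.75;1 1 0 -1 -0.75;1 1 0 -1 -0.75;1 1 0 -1 -0.75;1 1 0 -1 -0.75;1 1 0 -1 -0.75;1 1 0 -1 -0.75'; python3 -c "
from workcell import telemetry as t;o=t.get_obs();print(o['joint_pos'],o['eef_pos'],o['tool_rot'])
from scipy.spatial.transform import Rotation as R;print(R.from_quat(o['tool_rot']).as_matrix().round(3))"
```

```text
clock: 4.12
eef_pos: [0.5243, -0.1822, 0.5756]
tool_rot: [0.291, 0.951, 0.015, 0.107]
ft_force: [0.2, -0.1, 0.0]
grip_width: 0.0854
grasp_force: 0.0
[-0.35879724  0.41508578  1.20539065  2.14897236  0.04386719  0.23906935] [ 0.52427909 -0.18218113  0.57563073] [0.29055672 0.95073605 0.0154373  0.10695538]
[[-0.808  0.549  0.212]
 [ 0.556  0.831 -0.033]
 [-0.194  0.092 -0.977]]
```

```bash
python3 -m creep '1 0 0 0 0;1 0 0 0.4 0;1 0 0 0.4 0;1 0 0 0.4 0'; python3 -c "
from workcell import telemetry as t;o=t.get_obs();print(o['joint_pos'],o['eef_pos'],o['tool_rot'])
from scipy.spatial.transform import Rotation as R;print(R.from_quat(o['tool_rot']).as_matrix().round(3))"
```

```text
clock: 4.62
eef_pos: [0.537, -0.1832, 0.5157]
tool_rot: [0.293, 0.95, 0.016, 0.105]
ft_force: [0.5, -0.5, 1.0]
grip_width: 0.0855
grasp_force: 0.0
[-0.35252333  0.30613259  0.83705495  1.89234293  0.04364422  0.25128667] [ 0.53701328 -0.18322955  0.51567734] [0.29346428 0.94999653 0.01638719 0.10543606]
[[-0.806  0.554  0.21 ]
 [ 0.561  0.827 -0.031]
 [-0.191  0.093 -0.977]]
```

The tool now leans 12° forward, so pushing past reach does change the tilt, and later calls keep it. I'll fit the arm's planar geometry so I can predict this and use it deliberately.

```bash
cat > kin.py <<'E'
import numpy as np
from scipy.optimize import least_squares
D=[(.24144,.00375,1.33522,.18605,-.46341,.22561,-1.18902),(.348295,.93167,2.148511,.42239,-.25412,.51696,-.54122),
(.415086,1.205391,2.148972,.52428,-.18218,.57563,-.3588),(.306133,.837055,1.892343,.53701,-.18323,.51568,-.35252)]
def fk(P,a,b,c):
    r0,h0,L1,L2,d=P; p=a-b+c
    return np.array([r0+L1*np.sin(a)+L2*np.cos(b-a)+d*np.cos(p), h0+L1*np.cos(a)+L2*np.sin(b-a)-d*np.sin(p)])
def res(P): return np.concatenate([fk(P,*q[:3])-[np.hypot(q[3],q[4]),q[5]] for q in D])
# weak prior keeps it sane
f=least_squares(lambda P:np.r_[res(P),1e-3*(P-np.array([0,.2,.3,.35,.25]))],[0,.2,.3,.35,.25]);P=f.x
E
python3 - <<'E'
from kin import *
print(P.round(4),res(P).round(4))
lo=[-1.05,-1.09,-1.99];hi=[1.87,1.28,2.15]
g=[np.linspace(l,h,70) for l,h in zip(lo,hi)]
A,B,C=np.meshgrid(*g,indexing='ij');p=A-B+C;X=fk(P,A,B,C)
for t in(15,0,-12,-40,-60,-75): # backward lean +
  m=abs(p-np.pi/2-np.radians(t))<.03
  for z in(.1,.2,.3,.4,.5,.6,.7):
    k=m&(abs(X[1]-z)<.012)
    if k.any(): print(t,z,X[0][k].min().round(3),X[0][k].max().round(3))
E
```

```text
[0.0135 0.28   0.4532 0.388  0.4028] [-0.0013  0.0002  0.0013 -0.0001 -0.001   0.001   0.001  -0.0011]
15 0.1 -0.095 0.721
15 0.2 -0.115 0.691
15 0.3 -0.075 0.631
15 0.4 0.028 0.539
0 0.1 0.007 0.818
0 0.2 -0.01 0.78
0 0.3 -0.045 0.736
0 0.4 -0.0 0.668
0 0.5 0.136 0.564
-12 0.1 0.087 0.912
-12 0.2 0.076 0.883
-12 0.3 0.034 0.823
-12 0.4 -0.014 0.76
-12 0.5 0.062 0.659
-12 0.6 0.223 0.525
-40 0.1 0.429 1.097
-40 0.2 0.26 1.078
-40 0.3 0.245 1.045
-40 0.4 0.207 0.988
-40 0.5 0.096 0.93
-40 0.6 0.001 0.831
-40 0.7 0.087 0.68
-60 0.1 0.565 1.195
-60 0.2 0.524 1.188
-60 0.3 0.355 1.168
-60 0.4 0.344 1.144
-60 0.5 0.288 1.077
-60 0.6 0.21 1.021
-60 0.7 -0.055 0.923
-75 0.1 0.595 1.233
-75 0.2 0.606 1.23
-75 0.3 0.57 1.226
-75 0.4 0.4 1.203
-75 0.5 0.377 1.169
-75 0.6 0.339 1.123
-75 0.7 0.243 1.066
```

```bash
cat > h.py <<'E'
import numpy as np
from workcell import telemetry
from scipy.spatial.transform import Rotation as R
o=telemetry.get_obs();M=R.from_quat(o['tool_rot']).as_matrix();p=o['eef_pos']
A=np.radians(-22.5);J=np.array([[np.cos(A),-np.sin(A),0],[np.sin(A),np.cos(A),0],[0,0,1]])
def units(d): return (M.T@np.asarray(d)/.15).round(3)
def rep():
    z=J.T@M[:,2]
    print('t',o['clock'],'q',o['joint_pos'].round(3),'p',p.round(4),'z in jig',z.round(3),'y az',np.degrees(np.arctan2(M[1,1],M[0,1])).round(2),'y in jig',(J.T@M[:,1]).round(3),'F',o['ft_force'].round(1),'grip',round(o['grip_width'],4),o['grasp_force'])
E
python3 - <<'E'
from h import *;rep();print(units(np.array([.14,-.52,.51])-p))
from kin import *
s=lambda w:least_squares(lambda q:np.r_[fk(P,q[0],q[1],2.149)-[.595,.667],w*(q[0]-q[1]+2.149-np.pi/2)],[.4,.9],bounds=([-1.05,-1.09],[1.87,1.28]))
for w in(.1,.2,.4,.8):
  q=s(w).x;print(w,q,fk(P,*q,2.149),np.degrees(q[0]-q[1]+2.149-np.pi/2))
E
```

```text
t 4.625 q [-0.353  0.306  0.837  1.892  0.044  0.251] p [ 0.537  -0.1832  0.5157] z in jig [ 0.206  0.052 -0.977] y az 56.18 y in jig [0.195 0.976 0.093] F [ 0.5 -0.5  1. ] grip 0.0855 0.0
[ 0.88  -3.327 -0.45 ]
0.1 [0.36851658 1.28      ] [0.54618478 0.62878462] -19.09552277879404
0.2 [0.38914488 1.28      ] [0.55326543 0.61772215] -17.913608147643316
0.4 [0.41772178 1.21878785] [0.5563785  0.57998091] -12.7690749811257
0.8 [0.4141645  1.07863637] [0.53600375 0.53280173] -4.942803374771094
```

```bash
M='1 0.22 -0.83 -0.11 0'; for i in 1; do :; done
python3 -m creep '1 0.22 -0.83 -0.11 0;1 0.22 -0.83 -0.11 0'>/dev/null; python3 -m creep '1 0.22 -0.83 -0.11 0;1 0.22 -0.83 -0.11 0'>/dev/null; python3 -m creep '1 0.22 -0.83 -0.11 0;1 0.22 -0.83 -0.11 0'>/dev/null; python3 -m creep '1 0.22 -0.83 -0.11 0;1 0.22 -0.83 -0.11 0;1 0.22 -0.83 -0.11 0' >/dev/null
python3 -c "
from h import *;rep();a=np.arctan2(p[1],p[0]);print(units([.03*np.cos(a),.03*np.sin(a),.1]))"
```

```text
t 5.75 q [-1.404  0.356  0.897  2.041  0.205 -0.792] p [ 0.1503 -0.5139  0.5094] z in jig [ 0.209  0.05  -0.977] y az 55.89 y in jig [0.2   0.975 0.093] F [0.2 0.4 0.4] grip 0.0853 0.0
[-0.283 -0.065 -0.633]
```

```bash
python3 -m creep '1 -0.14 -0.03 -0.35 0;1 -0.14 -0.03 -0.35 0;1 -0.14 -0.03 -0.35 0'>/dev/null
python3 -c "
from h import *;rep();a=np.arctan2(p[1],p[0]);print(units([.03*np.cos(a),.03*np.sin(a),.1]))"
```

```text
t 6.125 q [-1.391  0.407  1.084  2.15   0.207 -0.782] p [ 0.1583 -0.5146  0.5439] z in jig [ 0.225  0.032 -0.974] y az 56.2 y in jig [0.195 0.978 0.077] F [ 0.   0.4 -0.7] grip 0.0854 0.0
[-0.296 -0.075 -0.625]
```

```bash
python3 -m creep '1 -0.17 -0.04 -0.37 -0.06;1 -0.17 -0.04 -0.37 -0.06;1 -0.17 -0.04 -0.37 -0.06'>/dev/null
python3 -c "
from h import *;rep()
print(units(np.array([.5,-.17,.30])-p))"
```

```text
t 6.5 q [-1.381  0.396  1.116  2.149  0.209 -0.949] p [ 0.164  -0.5145  0.5612] z in jig [ 0.25  -0.001 -0.968] y az 66.15 y in jig [0.024 1.    0.005] F [ 0.5  0.5 -0.4] grip 0.0857 0.0
[-0.646  2.998  1.98 ]
```

```bash
python3 -m creep '1 -0.16 0.75 0.5 -0.007;1 -0.16 0.75 0.5 -0.007'>/dev/null;python3 -m creep '1 -0.16 0.75 0.5 0;1 -0.16 0.75 0.5 0'>/dev/null;python3 -m creep '1 -0.16 0.75 0.5 0;1 -0.16 0.75 0.5 0'>/dev/null;python3 -m creep '1 -0.16 0.75 0.5 0;1 -0.16 0.75 0.5 0;1 -0.16 0.75 0.5 0'>/dev/null
python3 - <<'E'
from h import *;rep()
from workcell import camera,camera_params,spot_point,cut_out
import cv2
a=camera('wrist');cv2.imwrite('pics/w.png',a[:,:,::-1])
c=camera_params('wrist');print(c)
np.save('wmask.npy',a)
for t in("jig_green","finished_board","finished_board_top","finished_board_center","jig_green_seat"):
    print(t,[(d['at'],d['conf']) for d in spot_point(t,'wrist')][:3])
E
```

```text
t 7.625 q [-3.940e-01  2.400e-02 -5.300e-02  1.248e+00 -1.000e-03 -5.000e-03] p [ 0.4638 -0.1932  0.3143] z in jig [ 0.243 -0.001 -0.97 ] y az 67.67 y in jig [-0.003  1.    -0.002] F [-1.1 -0.4 -1. ] grip 0.0856 0.0
{'camera_matrix': array([[371.64829954,   0.        , 319.41674143],
       [  0.        , 371.64829954, 240.04417096],
       [  0.        ,   0.        ,   1.        ]]), 'eye': array([ 0.36257423, -0.151154  ,  0.43953993]), 'attitude': array([0.79935151, 0.53554741, 0.1514375 , 0.22647918])}
jig_green [([0.5592, -0.197, -0.0002], 0.73)]
finished_board [([0.5684, -0.2, 0.0546], 0.87), ([0.4209, -0.1503, 0.0145], 0.72), ([0.4173, -0.2727, 0.0127], 0.68)]
finished_board_top [([0.3893, -0.2614, 0.0131], 0.76), ([0.4472, -0.1684, 0.0138], 0.69), ([0.5764, -0.2088, 0.0826], 0.61)]
finished_board_center [([0.415, -0.2727, 0.01], 0.83), ([0.4212, -0.1513, 0.0104], 0.69), ([0.5693, -0.1992, 0.0567], 0.65)]
jig_green_seat []
```

View pics/w.png

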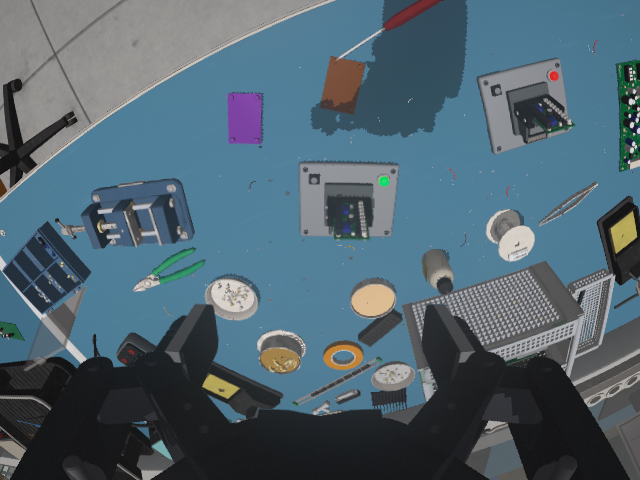

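The wrist view shows the green jig at (348,200), square to the tool, with the board's top edge near (350,237) and the bottle at (437,270). I'll zoom in to measure accurately.

```bash
python3 - <<'E'
import numpy as np,cv2
a=np.load('wmask.npy')[150:255,285:415]
cv2.imwrite('pics/wz.png',cv2.resize(a,None,fx=5.5,fy=5.5,interpolation=cv2.INTER_CUBIC)[:,:,::-1])
E
```

```text
(no output)
```

View pics/wz.png

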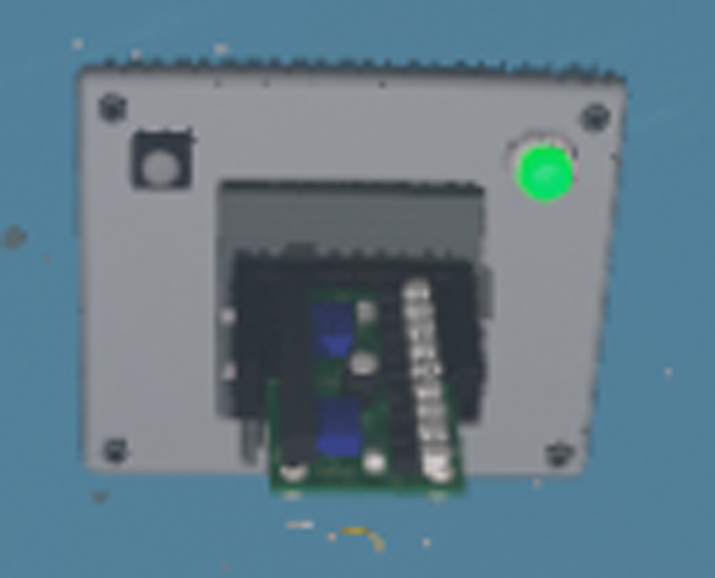

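```bash
cat > up.py <<'E'
import numpy as np
from scipy.spatial.transform import Rotation as R
def unproj(c,uv,z):
    K=c['camera_matrix'];d=(np.asarray(uv,float)-K[:2,2])/K[0,0];r=np.linalg.norm(d,axis=1,keepdims=True)
    v=np.c_[d/r*np.sin(r),np.cos(r)]@R.from_quat(c['attitude']).as_matrix().T
    return c['eye']+v*((z-c['eye'][2])/v[:,2:])
E
python3 - <<'E'
from up import *;from h import *
from workcell import camera_params
c=camera_params('wrist')
f=lambda l:np.array(l)/5.5+[285-.4,150-.4]
w=unproj(c,f([(80,72),(625,82),(585,473),(88,470)]),.012);print(w.round(4))
e=np.diff(np.r_[w,w[:1]],axis=0);print(np.linalg.norm(e,axis=1).round(4),np.degrees(np.arctan2(e[:,1],e[:,0])).round(2),w.mean(0).round(4))
b=unproj(c,f([(271,490),(465,490)]),.086);e=b[1]-b[0];print(b.round(4),np.linalg.norm(e),np.degrees(np.arctan2(e[1],e[0])),b.mean(0))
rep()
E
```

```text
[[ 0.498  -0.239   0.012 ]
 [ 0.5463 -0.1257  0.012 ]
 [ 0.6423 -0.1656  0.012 ]
 [ 0.5938 -0.2798  0.012 ]]
[0.1232 0.1039 0.124  0.1042] [  66.9   -22.57 -112.99  156.95] [ 0.5701 -0.2025  0.012 ]
[[ 0.5729 -0.2254  0.086 ]
 [ 0.5884 -0.1883  0.086 ]] 0.04025150026685336 67.39333619212742 [ 0.58065192 -0.20683532  0.086     ]
t 7.925 q [-4.030e-01  2.000e-02 -4.600e-02  1.249e+00 -1.000e-03 -8.000e-03] p [ 0.464  -0.1981  0.3196] z in jig [ 0.252 -0.003 -0.968] y az 67.33 y in jig [ 0.003  1.    -0.003] F [-0.1 -0.   0.1] grip 0.0854 0.0
```

```bash
python3 - <<'E'
import numpy as np,cv2
from workcell import camera,camera_params
c=camera_params('wrist');a=camera('wrist');np.save('c.npy',c,allow_pickle=True)
a=a[150:255,285:415]
cv2.imwrite('pics/wz2.png',cv2.resize(a,None,fx=5.5,fy=5.5,interpolation=cv2.INTER_CUBIC)[:,:,::-1])
from h import *;rep()
E
```

```text
t 7.975 q [-4.030e-01  2.000e-02 -4.600e-02  1.249e+00 -1.000e-03 -8.000e-03] p [ 0.464  -0.1981  0.3196] z in jig [ 0.253 -0.003 -0.968] y az 67.32 y in jig [ 0.003  1.    -0.003] F [-0.6  1.6  0.3] grip 0.0852 0.0
```

View pics/wz2.png

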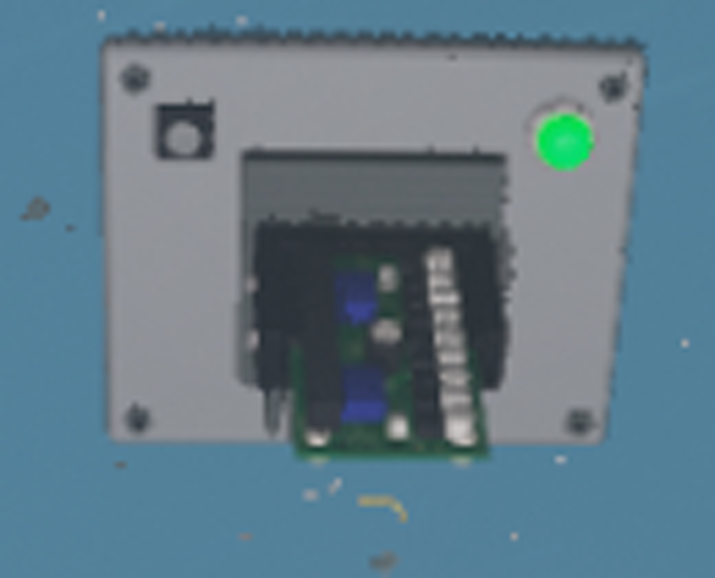

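```bash
python3 - <<'E'
from up import *;from h import *
c=np.load('c.npy',allow_pickle=True).item()
f=lambda l:np.array(l)/5.5+[285-.4,150-.4]
w=unproj(c,f([(103,42),(643,50),(605,440),(110,438)]),.012)
e=np.diff(np.r_[w,w[:1]],axis=0);print(np.linalg.norm(e,axis=1).round(4),np.degrees(np.arctan2(e[:,1],e[:,0])).round(2),w.mean(0).round(4))
b=unproj(c,f([(296,458),(488,457)]),.086);e=b[1]-b[0];print(b.round(4),np.linalg.norm(e),np.degrees(np.arctan2(e[1],e[0])),b.mean(0))
T=b.mean(0); print('plate->top in jig',(J.T@(T-w.mean(0))).round(4))
E
```

```text
[0.1214 0.1022 0.1225 0.1021] [  67.25  -22.22 -112.79  157.15] [ 0.5641 -0.195   0.012 ]
[[ 0.5677 -0.2179  0.086 ]
 [ 0.5826 -0.1813  0.086 ]] 0.03951764457843571 67.8085040897269 [ 0.57518698 -0.19958591  0.086     ]
plate->top in jig [ 0.012 -0.     0.074]
```

```bash
python3 - <<'E'
from h import *
t=np.array([.5708,-.1978,.082]);pre=t-.07*M[:,2]
print(units(pre-p),units(t-p))
E
```

```text
[-0.235  0.281  1.231] [-0.235  0.281  1.698]
```

```bash
python3 -m creep '0.75 -0.23 0.28 0.6 0;0.7 -0.23 0.28 0.6 0'>/dev/null; python3 -m creep '0.7 0 0 0.63 0;0.7 0 0 0.63 0;0.7 0 0 0.63 0;0.7 0 0 0.63 0'
python3 - <<'E'
from h import *;rep()
t=np.array([.5708,-.1978,.082]);print(units(t-p))
E
```

```text
clock: 8.72
eef_pos: [0.5546, -0.19, 0.1506]
tool_rot: [0.194, 0.973, -0.026, 0.125]
ft_force: [0.2, -0.1, 0.7]
grip_width: 0.0598
grasp_force: 0.0
t 8.725 q [-0.319  0.266 -0.203  0.846 -0.021  0.073] p [ 0.5546 -0.19    0.1506] z in jig [ 0.254 -0.003 -0.967] y az 67.4 y in jig [ 0.002  1.    -0.002] F [ 0.2 -0.1  0.7] grip 0.0598 0.0
[ 0.    -0.006  0.473]
```

```bash
python3 -m creep '0.6 0 0 0.2 0;0.58 0 0 0.4 0;0.55 0 0 0.47 0;0.55 0 0 0.47 0;0.55 0 0 0.47 0'
python3 - <<'E'
from h import *;rep()
t=np.array([.5708,-.1978,.082]);print(units(t-p))
from workcell import camera
import cv2
a=camera('wrist')[160:400,180:500];cv2.imwrite('pics/w3.png',cv2.resize(a,None,fx=2.4,fy=2.4,interpolation=cv2.INTER_CUBIC)[:,:,::-1])
E
```

```text
clock: 9.35
eef_pos: [0.5712, -0.1962, 0.0822]
tool_rot: [0.194, 0.973, -0.026, 0.125]
ft_force: [0.3, 0.7, 1.2]
grip_width: 0.0467
grasp_force: 0.0
t 9.35 q [-0.32   0.369 -0.255  0.691 -0.021  0.07 ] p [ 0.5712 -0.1962  0.0822] z in jig [ 0.254 -0.002 -0.967] y az 67.47 y in jig [ 0.001  1.    -0.002] F [0.3 0.7 1.2] grip 0.0467 0.0
[-0.001 -0.011  0.002]
```

View pics/w3.png

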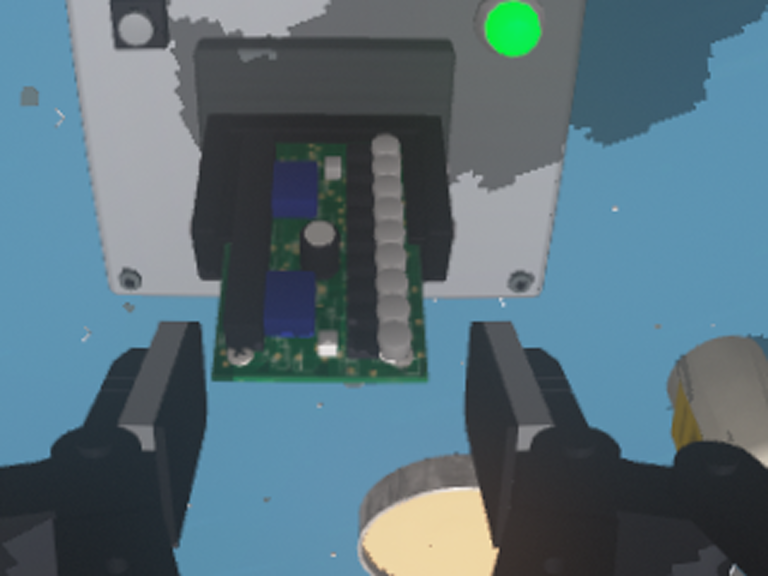

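```bash
python3 -m creep '0.52 0 -0.017 0 0;0.5 0 -0.017 0 0;0.49 0 -0.017 0 0;0.49 0 -0.017 0 0'
python3 -c "
from h import *;rep()"
```

```text
clock: 9.9
eef_pos: [0.5691, -0.1981, 0.0802]
tool_rot: [0.194, 0.973, -0.026, 0.124]
ft_force: [-0.7, 0.1, 0.5]
grip_width: 0.0414
grasp_force: 0.0
t 9.9 q [-0.325  0.371 -0.258  0.69  -0.019  0.065] p [ 0.5691 -0.1981  0.0802] z in jig [ 0.251 -0.003 -0.968] y az 67.48 y in jig [ 0.     1.    -0.002] F [-0.7  0.1  0.5] grip 0.0414 0.0
```

```bash
python3 -m creep '0.475 0 0 0 0;0.47 0 0 0 0'; python3 -m creep '0.46 0 0 0 0;0.46 0 0 0 0'
```

```text
clock: 10.15
eef_pos: [0.5691, -0.1981, 0.0801]
tool_rot: [0.194, 0.973, -0.026, 0.124]
ft_force: [0.2, 0.4, 0.3]
grip_width: 0.04
grasp_force: 0.0
clock: 10.4
eef_pos: [0.5691, -0.1981, 0.0802]
tool_rot: [0.194, 0.973, -0.026, 0.124]
ft_force: [0.7, -0.3, -0.3]
grip_width: 0.0392
grasp_force: 0.0
```

```bash
python3 -m creep '0.45 0 0 0 0;0.45 0 0 0 0';python3 -m creep '0.44 0 0 0 0;0.44 0 0 0 0'
```

```text
clock: 10.65
eef_pos: [0.5691, -0.1981, 0.0802]
tool_rot: [0.194, 0.973, -0.026, 0.124]
ft_force: [0.6, -0.6, 1.3]
grip_width: 0.0383
grasp_force: 0.0
clock: 10.9
eef_pos: [0.5691, -0.1981, 0.0802]
tool_rot: [0.194, 0.973, -0.026, 0.124]
ft_force: [0.6, -0.3, -0.1]
grip_width: 0.0378
grasp_force: 0.0
```

```bash
python3 - <<'E'
from h import *;rep()
from workcell import camera
import cv2
a=camera('wrist')[160:400,180:500];cv2.imwrite('pics/w4.png',cv2.resize(a,None,fx=2.4,fy=2.4,interpolation=cv2.INTER_CUBIC)[:,:,::-1])
E
```

```text
t 10.9 q [-0.325  0.371 -0.258  0.69  -0.019  0.065] p [ 0.5691 -0.1981  0.0802] z in jig [ 0.251 -0.002 -0.968] y az 67.47 y in jig [ 0.     1.    -0.002] F [ 0.6 -0.3 -0.1] grip 0.0378 0.0
```

View pics/w4.png

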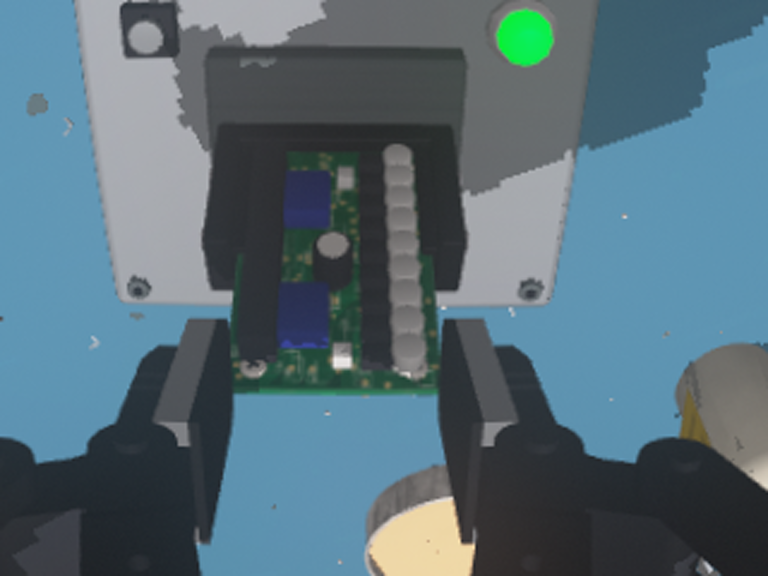

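```bash
python3 -m creep '0.43 0 0 0 0;0.43 0 0 0 0' | tail -3;python3 -m creep '0.42 0 0 0 0;0.42 0 0 0 0'|tail -3
```

```text
ft_force: [-0.0, -0.2, -0.3]
grip_width: 0.0365
grasp_force: 0.0
ft_force: [0.4, -0.7, -0.7]
grip_width: 0.0357
grasp_force: 0.0
```

```bash
python3 - <<'E'
from h import *;rep()
from workcell import camera,camera_params
import cv2
c=camera_params('wrist');a=camera('wrist')
K=c['camera_matrix'];Rc=R.from_quat(c['attitude']).as_matrix()
def proj(w):
    v=Rc.T@(w-c['eye']);th=np.arctan2(np.hypot(v[0],v[1]),v[2]);u=v[:2]/np.hypot(*v[:2])*th*K[0,0]+K[:2,2]
    return ((u-[180,160])*2.4).round(0),v.round(3)
for x in(-.011,0,.011):
  for z in(.009,.015,.022): print(x,z,proj(p+M@np.array([x,-.0179,z])),proj(p+M@np.array([x,.0179,z]))[0])
T=np.array([.5752,-.1996,.086])
for y in(-.02,.02):
  print('board top solder',proj(T+J@[0,y,0])[0],'comp',proj(T+J@[-.0039,y,.001])[0])
b=a[160:400,180:500];cv2.imwrite('pics/w5.png',cv2.resize(b,None,fx=2.4,fy=2.4,interpolation=cv2.INTER_CUBIC)[:,:,::-1])
E
```

```text
t 11.45 q [-0.325  0.371 -0.258  0.69  -0.019  0.065] p [ 0.5691 -0.1981  0.0802] z in jig [ 0.251 -0.003 -0.968] y az 67.48 y in jig [ 0.     1.    -0.002] F [ 0.4 -0.7 -0.7] grip 0.0357 0.0
-0.011 0.009 (array([241., 373.]), array([-0.019,  0.036,  0.176])) [420. 373.]
-0.011 0.015 (array([244., 359.]), array([-0.019,  0.034,  0.181])) [417. 359.]
-0.011 0.022 (array([247., 343.]), array([-0.019,  0.032,  0.188])) [415. 343.]
0 0.009 (array([239., 324.]), array([-0.019,  0.026,  0.172])) [422. 324.]
0 0.015 (array([242., 311.]), array([-0.019,  0.024,  0.178])) [419. 311.]
0 0.022 (array([245., 297.]), array([-0.019,  0.022,  0.185])) [416. 297.]
0.011 0.009 (array([237., 272.]), array([-0.019,  0.015,  0.169])) [424. 272.]
0.011 0.015 (array([240., 260.]), array([-0.019,  0.013,  0.175])) [421. 260.]
0.011 0.022 (array([243., 248.]), array([-0.019,  0.011,  0.182])) [418. 248.]
board top solder [228. 390.] comp [226. 378.]
board top solder [443. 390.] comp [445. 379.]
```

View pics/w5.png

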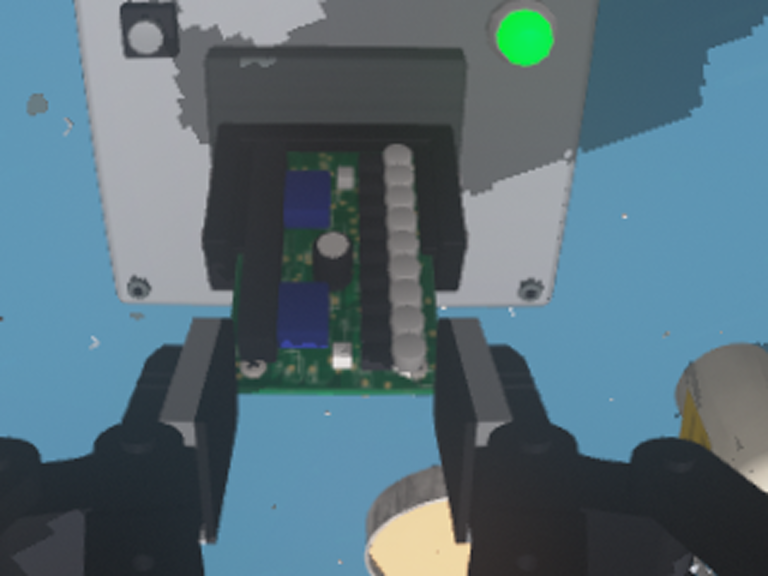

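In this view the pads have closed to 36 mm without any force, and they hide the board's corners near (235,390) and (437,390). So they are in front of or above the board, not around its edges. I'll check with the fixed cameras.

```bash
python3 - <<'E'
from h import *
from workcell import camera,camera_params,boxes_of
import cv2
T=np.array([.5752,-.1996,.086]);out=[]
for n in('scene','top'):
  c=camera_params(n);a=camera(n)[:,:,::-1].copy();K=c['camera_matrix'];Rc=R.from_quat(c['attitude']).as_matrix()
  def pr(w): v=K@(Rc.T@(w-c['eye']));return v[:2]/v[2]
  u0=pr(T).round().astype(int);s=8;h=(30,24)
  lo=u0-[25,32];im=cv2.resize(a[lo[1]:lo[1]+60,lo[0]:lo[0]+48],None,fx=s,fy=s,interpolation=cv2.INTER_CUBIC)
  pts={'tips':(p+M@[0,0,.022],(0,0,255)),'tcp':(p,(0,255,255))}
  for y in(-.02,.02): pts['b%g'%y]=(T+J@[-.002,y,0],(255,0,255));pts['t%g'%y]=(p+M@[0,y,.022],(0,0,255));pts['u%g'%y]=(p+M@[0.011,y,.022],(255,255,0))
  for k,(w,col) in pts.items():
    q=((pr(w)-lo+.5)*s).astype(int);cv2.drawMarker(im,tuple(map(int,q)),col,1,12,1)
  out.append(im)
cv2.imwrite('pics/x.png',np.hstack(out))
E
```

```text
(no output)
```

View pics/x.png

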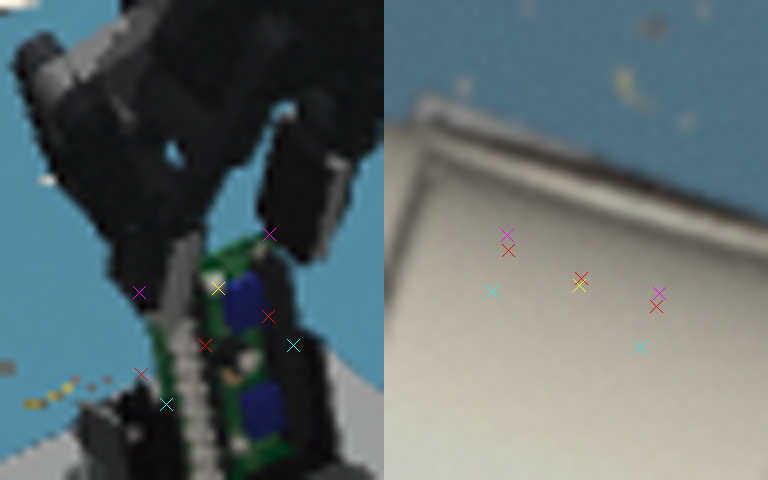

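```bash
python3 - <<'E'
from h import *
from workcell import camera_params
T=np.array([.5752,-.1996,.086])
def ray(n,uv):
  c=camera_params(n);K=c['camera_matrix'];Rc=R.from_quat(c['attitude']).as_matrix();d=(np.array(uv)-K[:2,2])/K[0,0]
  if n=='wrist': r=np.linalg.norm(d);v=np.r_[d/r*np.sin(r),np.cos(r)]
  else: v=np.r_[d,1];v/=np.linalg.norm(v)
  return c['eye'],Rc@v
c=camera_params('scene');v=c['camera_matrix']@(R.from_quat(c['attitude']).as_matrix().T@(T-c['eye']));lo=(v[:2]/v[2]).round()-[25,32]
def tri(a,b):
  (o1,d1),(o2,d2)=a,b;s=np.linalg.lstsq(np.c_[d1,-d2],o2-o1,rcond=None)[0];x,y=o1+s[0]*d1,o2+s[1]*d2
  return (x+y)/2,np.linalg.norm(x-y)
for su in((303,262),):
 for wu in((232,320),(238,322)):
  w,e=tri(ray('scene',np.array(su)/8-.5+lo),ray('wrist',np.array(wu)/2.4+[180,160]))
  print('world',w.round(4),'gap',e.round(4),'tool',(M.T@(w-p)).round(4),'from top, jig',(J.T@(w-T)).round(4))
E
```

```text
world [ 0.5508 -0.2084  0.0887] gap 0.0004 tool [ 0.0104 -0.0166 -0.0115] from top, jig [-0.0192 -0.0175  0.0027]
world [ 0.5501 -0.2069  0.0902] gap 0.0002 tool [ 0.0112 -0.0154 -0.0133] from top, jig [-0.0204 -0.0163  0.0042]
```

The two cameras place the fingertips 12 mm behind the TCP, not 22 mm ahead, so the pads closed just above the board. I'll reopen, go 29 mm deeper along the tool axis and close again.

```bash
python3 -m creep '0.56 0 0 0 0;0.56 0 0 0 0;0.56 0 0 0.1 0;0.55 0 0 0.195 0;0.52 0 0 0.195 0'; python3 -m creep '0.5 0 0 0 0;0.49 0 0 0 0;0.48 0 0 0 0;0.48 0 0 0 0'
```

```text
clock: 12.22
eef_pos: [0.5766, -0.2012, 0.051]
tool_rot: [0.194, 0.973, -0.026, 0.124]
ft_force: [0.5, -0.0, 1.0]
grip_width: 0.0447
grasp_force: 0.6
clock: 12.72
eef_pos: [0.5757, -0.2009, 0.0517]
tool_rot: [0.194, 0.973, -0.026, 0.124]
ft_force: [1.1, -0.4, 0.0]
grip_width: 0.0413
grasp_force: 0.4
```

```bash
python3 -m creep '0.47 0 0 0 0;0.47 0 0 0 0'|tail -3; python3 -c "
from h import *;rep()"
```

```text
ft_force: [0.4, -0.3, 0.9]
grip_width: 0.04
grasp_force: 1.0
t 12.975 q [-0.326  0.418 -0.272  0.628 -0.019  0.064] p [ 0.5756 -0.2011  0.0518] z in jig [ 0.25  -0.003 -0.968] y az 67.46 y in jig [ 0.001  1.    -0.003] F [ 0.4 -0.3  0.9] grip 0.04 0.9521182761624225
```

```bash
python3 -m creep '0.46 0 0 0 0;0.46 0 0 0 0'|tail -3;python3 -m creep '0.45 0 0 0 0;0.45 0 0 0 0'|tail -3
```

```text
ft_force: [-0.6, -0.1, 1.8]
grip_width: 0.0398
grasp_force: 15.7
ft_force: [-2.6, -0.3, 3.2]
grip_width: 0.0392
grasp_force: 34.0
```

```bash
python3 -m creep '0.455 0 0 0 0;0.455 -0.008 0 -0.014 0;0.455 -0.016 0 -0.029 0;0.455 -0.025 0 -0.044 0';python3 -m creep '0.455 -0.016 0 -0.029 0;0.455 -0.033 0 -0.058 0'; python3 -c "
from h import *;rep()"
```

```text
clock: 13.98
eef_pos: [0.5772, -0.2013, 0.0584]
tool_rot: [0.193, 0.973, -0.026, 0.123]
ft_force: [1.6, -0.7, -4.9]
grip_width: 0.0392
grasp_force: 32.9
clock: 14.22
eef_pos: [0.5807, -0.2028, 0.0698]
tool_rot: [0.193, 0.973, -0.026, 0.124]
ft_force: [0.0, -0.1, -0.9]
grip_width: 0.0392
grasp_force: 33.4
t 14.225 q [-0.326  0.404 -0.238  0.675 -0.019  0.064] p [ 0.5807 -0.2028  0.0698] z in jig [ 0.252 -0.002 -0.968] y az 67.49 y in jig [ 0.     1.    -0.002] F [ 0.  -0.1 -0.9] grip 0.0392 33.38585436344147
```

```bash
python3 -m creep '0.455 -0.035 0 -0.06 0;0.455 -0.07 0 -0.12 0;0.455 -0.105 0 -0.18 0;0.455 -0.13 0 -0.23 0;0.455 -0.13 0 -0.23 0'; python3 - <<'E'
from h import *;rep()
from workcell import camera,spot_point
for n in('scene','wrist'):
  camera(n)
  for t in("finished_board_top","finished_board_center","finished_board"): print(n,t,[(d['at'],d['conf']) for d in spot_point(t,n)][:4])
E
```

```text
clock: 14.85
eef_pos: [0.5905, -0.2068, 0.1084]
tool_rot: [0.194, 0.973, -0.026, 0.125]
ft_force: [0.6, -0.5, -0.5]
grip_width: 0.0393
grasp_force: 33.4
t 14.85 q [-0.328  0.379 -0.161  0.776 -0.019  0.063] p [ 0.5905 -0.2068  0.1084] z in jig [ 0.253 -0.002 -0.968] y az 67.47 y in jig [ 0.     1.    -0.002] F [ 0.6 -0.5 -0.5] grip 0.0393 33.38421642780304
scene finished_board_top [([0.4515, -0.1702, 0.0117], 0.97), ([0.3875, -0.2573, 0.013], 0.93), ([0.5922, -0.2083, 0.1396], 0.63)]
scene finished_board_center [([0.4286, -0.1476, 0.014], 0.71), ([0.4154, -0.2725, 0.0083], 0.59)]
scene finished_board [([0.4258, -0.1508, 0.0113], 0.85), ([0.5862, -0.202, 0.1133], 0.62), ([0.4179, -0.2716, 0.0118], 0.59)]
wrist finished_board_top [([0.5923, -0.2099, 0.1374], 0.61)]
wrist finished_board_center [([0.4157, -0.2729, 0.0117], 0.62), ([0.5803, -0.2053, 0.1103], 0.6), ([0.5613, -0.1946, 0.0027], 0.52)]
wrist finished_board [([0.4138, -0.2729, 0.0126], 0.8), ([0.5845, -0.2022, 0.1098], 0.77)]
```

The board is out, with its top at z ≈ 0.139. Now I'll plan the tilt moves with the fitted model.

```bash
cat > plan.py <<'E'
from kin import *
lo=np.array([-1.05,-1.09,-1.99]);hi=np.array([1.87,1.28,2.15])
def step(q,d,w=.42):
    x=fk(P,*q)+d;p0=q[0]-q[1]+q[2]
    return least_squares(lambda a:np.r_[fk(P,*a)-x,w*(a[0]-a[1]+a[2]-p0)],np.clip(q,lo+1e-4,hi-1e-4),bounds=(lo,hi)).x
if __name__=='__main__':
    from h import o
    q0=o['joint_pos'][1:4];beam=[(q0,[])]
    dirs=[.15*np.array([np.cos(t),np.sin(t)]) for t in np.radians(np.arange(0,360,30))]
    for k in range(9):
        nb=[]
        for q,h in beam:
            for i,d in enumerate(dirs):
                a=step(q,d);x=fk(P,*a)
                if .3<x[0]<.8 and .1<x[1]<.95: nb.append((a,h+[i*30]))
        nb.sort(key=lambda b:b[0][0]-b[0][1]+b[0][2]-.0*fk(P,*b[0])[1]-.6*fk(P,*b[0])[1]*(k<4))
        seen=set();beam=[]
        for b in nb:
            key=tuple((b[0]*12).round())
            if key not in seen: seen.add(key);beam.append(b)
            if len(beam)==25: break
        a,h=beam[0];print(k,h,fk(P,*a).round(3),a.round(2),'tilt',np.degrees(np.pi/2-(a[0]-a[1]+a[2])).round(1))
E
python3 plan.py
```

```text
0 [90] [0.614 0.26 ] [0.26 0.09 1.14] tilt 14.4
1 [90, 90] [0.614 0.41 ] [0.27 0.49 1.54] tilt 14.4
2 [60, 60, 60] [0.791 0.458] [0.71 1.28 1.75] tilt 22.4
3 [60, 60, 60, 90] [0.753 0.563] [0.57 1.28 1.76] tilt 29.6
4 [60, 60, 60, 90, 60] [0.779 0.63 ] [0.52 1.28 1.63] tilt 39.8
5 [60, 60, 60, 90, 60, 90] [0.745 0.723] [0.41 1.28 1.6 ] tilt 48.2
6 [60, 60, 60, 90, 60, 90, 60] [0.78  0.786] [0.4  1.28 1.43] tilt 58.5
7 [60, 60, 60, 90, 60, 90, 60, 90] [0.75  0.874] [0.32 1.28 1.35] tilt 67.5
8 [60, 60, 60, 90, 60, 90, 60, 90, 60] [0.789 0.933] [0.34 1.28 1.15] tilt 77.6
```

```bash
cat >> h.py <<'E'
def dirs():
    a=o['joint_pos'][0];e=np.array([np.cos(a),np.sin(a),0])
    for t in (30,45,60,75,90,105): print(t,units(.15*(np.cos(np.radians(t))*e+[0,0,np.sin(np.radians(t))])),end=' ')
    print('tilt',np.degrees(np.arctan2(np.hypot(*M[:2,2]),-M[2,2])).round(1))
E
python3 -c "
from h import *;rep();dirs()"
```

```text
t 15.25 q [-0.328  0.38  -0.163  0.776 -0.019  0.063] p [ 0.5893 -0.2064  0.1067] z in jig [ 0.25  -0.003 -0.968] y az 67.48 y in jig [ 0.     1.    -0.003] F [-0.4 -0.1  0.1] grip 0.0391 33.40520203113556
30 [-0.962  0.055 -0.268] 45 [-0.86   0.044 -0.508] 60 [-0.7    0.031 -0.714] 75 [-0.492  0.014 -0.871] 90 [-0.25  -0.003 -0.968] 105 [ 0.009 -0.019 -1.   ] tilt 14.5
```

```bash
python3 -m creep '0.455 -0.12 0 -0.48 0;0.455 -0.25 0 -0.97 0;0.455 -0.25 0 -0.97 0'|tail -1;python3 -m creep '0.455 -0.25 0 -0.97 0;0.455 -0.25 0 -0.97 0;0.455 -0.25 0 -0.97 0'|tail -1;python3 -m creep '0.455 -0.7 0.03 -0.71 0;0.455 -0.7 0.03 -0.71 0;0.455 -0.7 0.03 -0.71 0'|tail -1; python3 -c "
from h import *;rep();dirs()"
```

```text
grasp_force: 33.4
grasp_force: 33.4
grasp_force: 33.4
t 16.375 q [-0.322  0.539  1.27   2.143 -0.022  0.07 ] p [ 0.5709 -0.1978  0.5271] z in jig [ 0.16  -0.011 -0.987] y az 67.38 y in jig [ 0.002  1.    -0.01 ] F [ 1.2 -0.8 -0.4] grip 0.0394 33.406959772109985
30 [-0.933  0.057 -0.356] 45 [-0.809  0.044 -0.586] 60 [-0.631  0.027 -0.775] 75 [-0.409  0.009 -0.912] 90 [-0.16  -0.01  -0.987] 105 [ 0.1   -0.029 -0.995] tilt 9.2
```

```bash
python3 -m creep '0.455 -0.63 0.03 -0.77 0;0.455 -0.63 0.03 -0.77 0;0.455 -0.63 0.03 -0.77 0;0.455 -0.63 0.03 -0.77 0'|tail -1; python3 -c "
from h import *;rep();dirs()
from plan import *
for t in(0,30,60,90,120,150):
  a=step(o['joint_pos'][1:4],.15*np.array([np.cos(np.radians(t)),np.sin(np.radians(t))]));print(t,a.round(2),fk(P,*a).round(3),np.degrees(np.pi/2-(a[0]-a[1]+a[2])).round(1))"
```

```text
grasp_force: 33.4
t 16.875 q [-0.321  0.487  1.273  2.149 -0.023  0.07 ] p [ 0.5542 -0.1918  0.5586] z in jig [ 0.208 -0.008 -0.978] y az 67.41 y in jig [ 0.002  1.    -0.008] F [ 0.3 -1.4 -0.4] grip 0.0391 33.394092321395874
30 [-0.949  0.059 -0.31 ] 45 [-0.837  0.046 -0.545] 60 [-0.668  0.03  -0.744] 75 [-0.453  0.012 -0.891] 90 [-0.208 -0.008 -0.978] 105 [ 0.052 -0.026 -0.998] tilt 12.0
0 [0.59 1.28 1.93] [0.695 0.519] 18.4
30 [0.51 1.28 1.97] [0.662 0.569] 21.3
60 [0.43 1.28 2.04] [0.608 0.611] 22.0
90 [0.35 1.28 2.14] [0.543 0.637] 20.2
120 [0.25 1.15 2.15] [0.495 0.64 ] 18.3
150 [0.17 0.99 2.15] [0.45 0.62] 13.9
```

```bash
python3 -m creep '0.455 0 0 -1 0;0.455 0 0 -1 0;0.455 0 0 -1 0;0.455 0 0 -1 0'|tail -1; python3 -c "
from h import *;rep();dirs()"
```

```text
grasp_force: 33.4
t 17.375 q [-0.318  0.398  1.274  2.149 -0.023  0.071] p [ 0.5256 -0.1808  0.6099] z in jig [ 0.295 -0.001 -0.956] y az 67.5 y in jig [-0.     1.    -0.002] F [ 0.1  0.6 -0.6] grip 0.039 33.39345574378967
30 [-0.973  0.064 -0.223] 45 [-0.882  0.051 -0.468] 60 [-0.732  0.036 -0.681] 75 [-0.531  0.018 -0.847] 90 [-0.295 -0.002 -0.956] 105 [-0.038 -0.021 -0.999] tilt 17.1
```

```bash
python3 -m creep '0.455 -0.53 0.02 -0.85 0;0.455 -0.53 0.02 -0.85 0;0.455 -0.53 0.02 -0.85 0;0.455 -0.53 0.02 -0.85 0;0.455 -0.53 0.02 -0.85 0;0.455 -0.53 0.02 -0.85 0;0.455 -0.53 0.02 -0.85 0;0.455 -0.53 0.02 -0.85 0'|tail -1; python3 -c "
from h import *;rep();dirs()
from plan import *
for w in(.4,.6,.8,1):
 a=step([.398,1.274,2.149],.15*np.array([.26,.97]),w);print(w,a)"
```

```text
grasp_force: 33.4
t 18.375 q [-0.318  0.348  1.274  2.149 -0.024  0.069] p [ 0.5076 -0.175   0.6368] z in jig [ 0.341  0.001 -0.94 ] y az 67.56 y in jig [-0.001  1.     0.001] F [-0.1  0.  -0.2] grip 0.0391 33.39476466178894
30 [-0.982  0.064 -0.175] 45 [-0.904  0.053 -0.424] 60 [-0.764  0.038 -0.644] 75 [-0.572  0.02  -0.82 ] 90 [-0.341  0.001 -0.94 ] 105 [-0.087 -0.018 -0.996] tilt 20.0
0.4 [0.30893637 1.28       2.06270648]
0.6 [0.33125671 1.28       2.12297721]
0.8 [0.34272049 1.28       2.15      ]
1 [0.35741979 1.28       2.15      ]
```

```bash
cat > plan2.py <<'E'
from plan import *
from h import o
w=.85;q0=o['joint_pos'][1:4]
til=lambda a:np.degrees(np.pi/2-(a[0]-a[1]+a[2]))
ds=np.arange(0,180,30)
beam=[(q0,[])]
for k in range(14):
    nb=[]
    for q,h in beam:
        for t in ds:
            a=step(q,.15*np.array([np.cos(np.radians(t)),np.sin(np.radians(t))]),w);x=fk(P,*a)
            if .25<x[0]<.85 and x[1]<1.0: nb.append((a,h+[int(t)]))
    nb.sort(key=lambda b:-til(b[0])-40*fk(P,*b[0])[0]*(k<12))
    seen=set();beam=[]
    for b in nb:
        key=tuple((b[0]*15).round())
        if key not in seen: seen.add(key);beam.append(b)
        if len(beam)==12: break
    b=max(beam,key=lambda b:til(b[0]));print(k,b[1],fk(P,*b[0]).round(3),b[0].round(2),til(b[0]).round(1))
E
python3 plan2.py
```

```text
0 [90] [0.507 0.672] [0.27 1.26 2.15] 23.5
1 [90, 90] [0.482 0.702] [0.21 1.26 2.15] 27.1
2 [90, 60, 30] [0.608 0.662] [0.36 1.28 1.97] 29.6
3 [90, 60, 30, 60] [0.623 0.679] [0.35 1.28 1.92] 33.2
4 [30, 30, 30, 30, 60] [0.781 0.604] [0.55 1.28 1.66] 36.9
5 [30, 30, 30, 30, 60, 30] [0.833 0.592] [0.6  1.28 1.54] 40.6
6 [30, 30, 30, 30, 60, 30, 60] [0.83 0.63] [0.56 1.28 1.51] 44.4
7 [30, 30, 30, 30, 60, 30, 60, 60] [0.83  0.665] [0.53 1.28 1.47] 48.3
8 [30, 30, 30, 30, 60, 30, 60, 60, 60] [0.832 0.698] [0.51 1.28 1.43] 52.2
9 [30, 30, 30, 30, 60, 30, 60, 60, 60, 60] [0.836 0.729] [0.49 1.28 1.38] 56.1
10 [30, 30, 30, 30, 60, 30, 60, 60, 60, 60, 60] [0.841 0.759] [0.48 1.28 1.33] 59.9
11 [30, 30, 30, 30, 60, 30, 60, 60, 60, 60, 60, 60] [0.846 0.788] [0.47 1.28 1.27] 63.8
12 [60, 30, 30, 30, 60, 60, 90, 60, 60, 60, 60, 60, 60] [0.793 0.849] [0.38 1.28 1.3 ] 67.1
13 [60, 30, 30, 30, 60, 60, 90, 60, 60, 60, 60, 60, 60, 60] [0.807 0.872] [0.38 1.28 1.23] 71.0
```

```bash
python3 -m creep '0.455 -1 0.05 -0.4 0;0.455 -1 0.05 -0.4 0'|tail -1;python3 -m creep '0.455 -1 0.05 -0.5 0;0.455 -1 0.05 -0.5 0'|tail -1;python3 -m creep '0.455 -1 0.04 -1 0;0.455 -1 0.04 -1 0'|tail -1;python3 -m creep '0.455 -1 0.04 -0.7 0;0.455 -1 0.04 -0.7 0'|tail -1; python3 -c "
from h import *;rep();dirs()"
```

```text
grasp_force: 33.4
grasp_force: 33.4
grasp_force: 33.4
grasp_force: 33.4
t 19.375 q [-0.313  0.283  1.275  2.149 -0.03   0.072] p [ 0.4822 -0.166   0.6714] z in jig [ 0.403  0.002 -0.915] y az 67.56 y in jig [-0.001  1.     0.001] F [-0.7 -0.4 -0.2] grip 0.0388 33.39401185512543
30 [-0.992  0.069 -0.11 ] 45 [-0.93   0.056 -0.363] 60 [-0.805  0.04  -0.592] 75 [-0.625  0.022 -0.78 ] 90 [-0.403  0.001 -0.915] 105 [-0.153 -0.019 -0.988] tilt 23.8
```

```bash
python3 -m creep '0.455 -0.45 0.05 0.9 0;0.455 -0.45 0.05 0.9 0;0.455 -0.45 0.05 0.9 0'|tail -1;python3 -m creep '0.455 -1 0.07 -0.1 0;0.455 -1 0.07 -0.1 0;0.455 -1 0.07 -0.1 0'|tail -1; python3 -c "
from h import *;rep()";python3 -m creep '0.455 -1 0.06 -0.4 0;0.455 -1 0.06 -0.4 0'|tail -1; python3 -c "
from h import *;rep();dirs()"
```

```text
grasp_force: 33.4
grasp_force: 33.4
t 20.125 q [-0.308  0.429  1.275  2.006 -0.032  0.076] p [ 0.5902 -0.198   0.6123] z in jig [ 0.401  0.002 -0.916] y az 67.63 y in jig [-0.002  1.     0.001] F [0.4 0.3 0.3] grip 0.0391 33.39455544948578
grasp_force: 33.4
t 20.375 q [-0.31   0.442  1.274  1.936 -0.032  0.074] p [ 0.6186 -0.2085  0.6159] z in jig [ 0.451  0.005 -0.892] y az 67.65 y in jig [-0.003  1.     0.004] F [ 0.3  1.2 -0.5] grip 0.0393 33.404109477996826
30 [-0.996  0.072 -0.057] 45 [-0.948  0.06  -0.313] 60 [-0.835  0.044 -0.548] 75 [-0.666  0.025 -0.746] 90 [-0.451  0.004 -0.892] 105 [-0.205 -0.016 -0.979] tilt 26.8
```

```bash
python3 -m creep '0.455 -1 0.05 -0.6 0;0.455 -1 0.05 -0.6 0'|tail -1;python3 -m creep '0.455 -1 0.05 -0.6 0;0.455 -1 0.05 -0.6 0'|tail -1;python3 -m creep '0.455 -1 0.05 -0.6 0;0.455 -1 0.05 -0.6 0'|tail -1;python3 -m creep '0.455 -1 0.05 -0.6 0;0.455 -1 0.05 -0.6 0'|tail -1; python3 -c "
from h import *;rep();dirs()"
```

```text
grasp_force: 33.4
grasp_force: 33.4
grasp_force: 33.4
grasp_force: 33.4
t 21.375 q [-0.312  0.372  1.275  1.774 -0.033  0.064] p [ 0.6432 -0.2183  0.6997] z in jig [ 0.645  0.019 -0.764] y az 68.09 y in jig [-0.01   1.     0.016] F [-0.2 -0.4  0. ] grip 0.0391 33.40786635875702
30 [-0.982  0.069  0.176] 45 [-0.995  0.061 -0.085] 60 [-0.939  0.049 -0.339] 75 [-0.82   0.034 -0.571] 90 [-0.645  0.016 -0.764] 105 [-0.426 -0.002 -0.905] tilt 40.2
```

```bash
python3 -m creep '0.455 -1 0.04 -0.5 0;0.455 -1 0.04 -0.5 0'|tail -1;python3 -m creep '0.455 -1 0.04 -0.5 0;0.455 -1 0.04 -0.5 0'|tail -1;python3 -m creep '0.455 -1 0.04 -0.4 0;0.455 -1 0.04 -0.4 0'|tail -1;python3 -m creep '0.455 -1 0.03 -0.4 0;0.455 -1 0.03 -0.4 0'|tail -1;python3 -m creep '0.455 -1 0.03 -0.4 0;0.455 -1 0.03 -0.4 0'|tail -1; python3 -c "
from h import *;rep();dirs()"
```

```text
grasp_force: 33.4
grasp_force: 33.4
grasp_force: 33.4
grasp_force: 33.4
grasp_force: 33.4
t 22.625 q [-0.323  0.275  1.275  1.569 -0.026  0.048] p [ 0.6457 -0.2248  0.829 ] z in jig [ 0.842  0.033 -0.538] y az 68.75 y in jig [-0.022  0.999  0.026] F [ 0.5 -0.1 -0.4] grip 0.0389 33.41236889362335
30 [-0.886  0.054  0.461] 45 [-0.975  0.052  0.216] 60 [-0.998  0.047 -0.044] 75 [-0.953  0.038 -0.301] 90 [-0.843  0.026 -0.538] 105 [-0.675  0.013 -0.738] tilt 57.5
```

```bash
python3 -m creep '0.455 -1 0.03 -0.3 0;0.455 -1 0.03 -0.3 0'|tail -1;python3 -m creep '0.455 -1 0.03 -0.3 0;0.455 -1 0.03 -0.3 0'|tail -1;python3 -m creep '0.455 -1 0.03 -0.2 0;0.455 -1 0.03 -0.2 0'|tail -1;python3 -m creep '0.455 -1 0.03 -0.2 0;0.455 -1 0.03 -0.2 0'|tail -1;python3 -m creep '0.455 -1 0.03 -0.1 0;0.455 -1 0.03 -0.1 0'|tail -1;python3 -m creep '0.455 -1 0.03 -0.1 0;0.455 -1 0.03 -0.1 0'|tail -1; python3 -c "
from h import *;rep();dirs()"
```

```text
grasp_force: 33.4
grasp_force: 33.4
grasp_force: 33.4
grasp_force: 33.4
grasp_force: 33.4
grasp_force: 33.4
t 24.125 q [-0.336  0.182  1.275  1.294 -0.014  0.036] p [ 0.6249 -0.2231  0.9956] z in jig [ 0.979  0.041 -0.199] y az 69.54 y in jig [-0.036  0.999  0.032] F [-0.  -0.4  0.2] grip 0.0392 33.419206738471985
30 [-0.662  0.034  0.749] 45 [-0.833  0.037  0.552] 60 [-0.947  0.038  0.317] 75 [-0.997  0.036  0.061] 90 [-0.979  0.032 -0.199] 105 [-0.895  0.026 -0.446] tilt 78.5
```

```bash
python3 -m creep '0.455 -1 0.03 0 0;0.455 -1 0.03 0 0'|tail -1;python3 -m creep '0.455 -1 0.03 0 0;0.455 -1 0.03 0 0'|tail -1;python3 -m creep '0.455 -1 0.03 0 0;0.455 -1 0.03 0 0'|tail -1;python3 -m creep '0.455 0 0 0 0;0.455 0 0 0 0;0.455 0 0 0 0;0.455 0 0 0 0;0.455 0 0 0 0'|tail -1; python3 - <<'E'
from h import *;rep();dirs()
print(o['joint_vel'].round(3))
from workcell import camera
import cv2
a=camera('wrist')[:,:,::-1];b=camera('scene')[:,:,::-1]
cv2.imwrite('pics/f.png',np.hstack([cv2.resize(a,(400,300)),cv2.resize(b,(400,300))]))
E
```

```text
grasp_force: 33.4
grasp_force: 33.4
grasp_force: 33.4
grasp_force: 33.4
t 25.5 q [-0.341  0.145  1.274  1.149 -0.009  0.033] p [ 0.6033 -0.2169  1.0782] z in jig [ 0.999  0.043 -0.02 ] y az 69.91 y in jig [-0.042  0.999  0.033] F [ 0.7 -0.8 -1.1] grip 0.0391 33.429075479507446
30 [-0.516  0.025  0.856] 45 [-0.72   0.03   0.693] 60 [-0.875  0.033  0.483] 75 [-0.97   0.034  0.24 ] 90 [-0.999  0.033 -0.02 ] 105 [-0.96   0.029 -0.278] tilt 88.9
[-0.001 -0.001  0.002  0.001 -0.001 -0.001]
```

View pics/f.png

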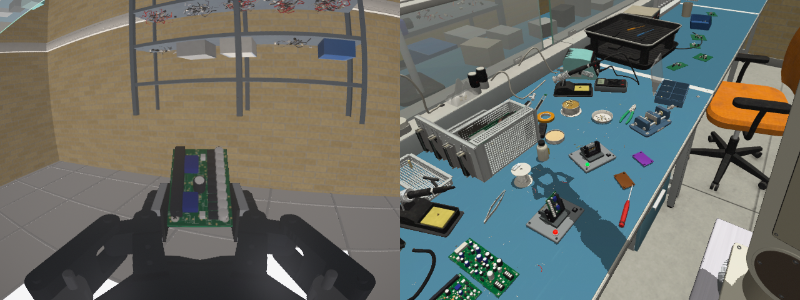

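The final wrist view shows the board held, component side toward the camera below it and solder side up, with its outer edges at rows 148 and 228. That matches a board that hasn't slipped, leaning about 59° from upright at z ≈ 1.08 m. The scene view shows the green-lamp jig empty and the red-lamp board, bottle, dish and screwdriver undisturbed.

```bash
python3 -c "
from workcell import ticket;print(ticket.job_done())"
```

```text
the job is handed in; nothing more can be done
None
```

I drew the finished board from the green-lamp jig at about 33 N grip (34 N peak) and handed the job in at about 25.6 s, with the arm holding it still about 1.08 m above the bench, solder side up and leaning about 59° from upright; the hand-in reported no verdict.

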